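# Load the staining tray with the dropper bottles

### The job

Get the staining tray ready for the microscope: collect the three bottles with rubber dropper bulbs and stand each upright, right down, in the holder of its own size in the white tray (small in small, medium in medium, large in large). Leave the flat screw-capped bottles where they stand, and do not tip any bottle over.

Things in the scene. Friction and masses are not known exactly. Their poses are not given: they have to be found in the camera images.
- dropper_small: The small dropper bottle, standing upright: amber glass cylinder with a plain paper band, body 30 mm in diameter and straight-sided up to 52 mm, then a short neck, a narrow black collar 17 mm wide and 10 mm high, and on top of it a dark rubber squeeze bulb 13 mm wide and 25 mm high; 94 mm tall in all. To be moved. Origin: centre of its underside; z up along its axis. Firm everywhere (the bulb too).
- dropper_medium: The medium dropper bottle, standing upright: amber glass cylinder with a plain paper band, body 40 mm in diameter and straight-sided up to 59 mm, then a short neck, a narrow black collar 17 mm wide and 10 mm high, and on top of it a dark rubber squeeze bulb 13 mm wide and 25 mm high; 101 mm tall in all. To be moved. Origin: centre of its underside; z up along its axis. Firm everywhere (the bulb too).
- dropper_large: The large dropper bottle, standing upright: amber glass cylinder with a plain paper band, body 52 mm in diameter and straight-sided up to 66 mm, then a short neck, a narrow black collar 17 mm wide and 10 mm high, and on top of it a dark rubber squeeze bulb 13 mm wide and 25 mm high; 108 mm tall in all. To be moved. Origin: centre of its underside; z up along its axis. Firm everywhere (the bulb too).
- capped_small: The small screw-capped bottle, a look-alike to be left where it stands: the same amber body as the small dropper bottle (30 mm in diameter, straight-sided up to 52 mm) but closed by a plain flat black cap 28 mm wide and 17 mm high, no bulb; 76 mm tall in all. Loose. Origin: centre of its underside; z up.
- capped_medium: The medium screw-capped bottle, a look-alike to be left where it stands: the same amber body as the medium dropper bottle (40 mm in diameter, straight-sided up to 59 mm) but closed by a plain flat black cap 38 mm wide and 17 mm high, no bulb; 83 mm tall in all. Loose. Origin: centre of its underside; z up.
- capped_large: The large screw-capped bottle, a look-alike to be left where it stands: the same amber body as the large dropper bottle (52 mm in diameter, straight-sided up to 66 mm) but closed by a plain flat black cap 49 mm wide and 17 mm high, no bulb; 90 mm tall in all. Loose. Origin: centre of its underside; z up.
- holder_small: The small holder, for the small dropper bottle: a grey round open cup fixed in the white carrying tray, inner diameter 48 mm, outer 54 mm, 20 mm high with a 4 mm base. Origin: centre of its underside, which lies 4 mm above the table; its inner floor is 4 mm and its rim 20 mm above the origin; z up.
- holder_medium: The medium holder, for the medium dropper bottle: a grey round open cup fixed in the white carrying tray, inner diameter 58 mm, outer 64 mm, 20 mm high with a 4 mm base. Origin: centre of its underside, which lies 4 mm above the table; its inner floor is 4 mm and its rim 20 mm above the origin; z up.
- holder_large: The large holder, for the large dropper bottle: a grey round open cup fixed in the white carrying tray, inner diameter 70 mm, outer 76 mm, 20 mm high with a 4 mm base. Origin: centre of its underside, which lies 4 mm above the table; its inner floor is 4 mm and its rim 20 mm above the origin; z up.
- tray: The white carrying tray, fixed to the table: 104 mm (its x) by 284 mm (its y), 4 mm floor, walls 4 mm thick and 16 mm high, a small grip tab at each end. The three holders stand in it in one row along its y axis, 86 mm apart, in an order that varies. Origin: centre of its underside; z up. Low clutter (under 20 mm high: a dish, a timer, a marker, forceps) lies between the bottles and beyond the tray.
Not all that is in view belongs to the job. Leave any brown or turquoise look-alike of the holder_large alone.

How it is judged:
By the outcome, as a careful person would: the job done as asked, in the order asked, and still so for the second after the job is handed in, with the robot touching nothing.
It also fails if it takes over 96 s, if anything falls off the work surface, if the arm or the gripper's body presses on something with over 40 N, if the wrist force passes 120 N, or if a joint passes its speed limit or range.

### The arm

A 6-joint arm with a two-finger parallel gripper is mounted at the origin on the work surface. World frame = base frame: x ahead of the robot, y to its left, z up, the work surface at z = 0. Lengths are in m, angles in rad, forces in N, time in s.
With the tool pointing down it reaches from about 0.375 to 0.975 m from the base axis. Payload 3.8 kg.
Tool frame: the origin (TCP) lies midway between the tips of the shut fingers; the grasp point (between the pads) lies 19 mm behind it; z points along the fingers, y is the direction in which the jaws open and shut (so a half turn about z gives the same grasp; the last joint's range is limited). The gripper opens to 85 mm and grips with 20 to 120 N. Pads are 22 mm wide; open, the fingers measure 114 mm over their backs; the gripper's body (76 mm by 85 mm) begins 54 mm behind the grasp point. The pads swing forward as they close: fully open they stand 13 mm farther back than shut.
Start: joints at [-1.355, 0.264, 1.604, -0, 1.274, -0.037], TCP at [0.169, -0.654, 0.231] pointing down, gripper open.
Joint ranges: [-2.63, 2.63], [-0.94, 2.18], [0.31, 2.57], [-1.31, 4.45], [0, 2.66], [-2.55, 2.55]. Speed limits (rad/s): [2.57, 2.57, 3.14, 3.14, 3.14, 3.14].

### API

Orientations are given as a rotation vector (axis times angle).
In Python, from workcell import bot gives the robot as it stands.
- The arm moves only by the shell command python3 -m inch 'ROWS' [FORCE]. ROWS is JSON, a list of rows, each an object of numbers: "dx", "dy", "dz": the shift along the tool's x, y, z in m; "ax", "ay", "az": the turn, a rotation vector about the tool's x, y, z in degrees; "fingers": the opening, from -1 (shut) to 1 (fully open). A call has 1 to 20 rows; each row is the pose to reach, as a shift and turn from the pose measured when the call began, along the tool's axes at that moment; what a row does not reach only later rows make up. A row lasts 1/8 s, in which the tool goes at most 62.5 mm and 10.7 degrees, less where a joint would pass 70% of its speed; a pose out of reach is approached as far as the arm can. A call with a gripper value outside its range is refused whole. The fingers move at their own pace and stop on an object; FORCE is the grip in N (left out, the last holds). Time passes only in rows, so rows that repeat a pose let the fingers close. It gives the time, the measured TCP pose, the force and the opening at its end, in the units of the state.
- bot.read_state(): the state, without advancing time (a new reading comes with each control period).
- bot.read_camera(name): name is "scene" or "top" or "wrist"; returns (picture, depth): 420x560x3 uint8, blue, green, red; 420x560 float32, m along the optical axis (not along the pixel's ray), 0 where there is no reading.
- bot.get_calibration(name): a dict with "intrinsics" (3x3 intrinsics, pixels), "distortion" ([k1, k2, p1, p2, k3] as OpenCV has them; the pictures are not rectified), "view" (4x4, takes a point from world to camera coordinates). Camera axes: x right, y down, z forward; pixel columns grow to the right and rows downward; lengths in m; the calibration is good to about 2 mm. A picture is of the moment at which its call begins: read the wrist's pose just before it. get_calibration takes no time and is no camera call; for the wrist camera it gives the pose at the moment of the call.
- bot.finish_job(): hands the job in, once; it reports no verdict.
Trained networks look in the newest picture that a camera, given by its name, has taken for a name from the list of things; names that differ only in an ending like _2 or _b are one class to them, and where a whole thing is asked for, a point or a joint stands for the part that bears it (a point fixed in the world has none). Each returns a list of dicts, best first, with "p" (0 to 1); they miss things now and then, are a little off and sometimes report something else, mostly with a low value. They report only what shows in the picture. A call takes as long as a camera call. They do not tell look-alikes from the thing itself.
- bot.masks_of(camera, thing): "region" (420x560 bool, what is visible of it) and "box" ([left, top, right, bottom] in pixels, round what is visible of it).
The state is a dict: "time": time; "q": joint angles; "joint_vel": joint speeds; "joint_torque": joint torques, N m; "tool_pos": TCP position; "tcp_rot": TCP orientation; "wrist_force": force on the tool from outside, world axes, zero at the start; "torque": the same for the moment, N m; "width": opening from 0.0 (shut) to 1.0 (fully open).
Only numpy, scipy, OpenCV 4.12 (cv2) and the standard library are available. Lean on these libraries where they do the work, as an engineer would, in place of code of your own. Each camera call takes 0.05 s, during which the arm holds its last target. There are 200 camera calls.

## Working session

There is one attempt and no reset: what is moved stays moved. The work goes in short steps, Python scripts to look and compute and a shell command to move; the robot and the scene stay as the last step left them, time stands still between calls to the robot, and variables do not carry over. Pictures are saved under pics/ and viewed, about 12 in all and at most 16, crops included, and the job is handed in when it is done.

```bash
mkdir -p pics; ls; python3 - <<'E'
from workcell import bot
import cv2,numpy as np
for c in ("scene","top"):
    p,d=bot.read_camera(c); cv2.imwrite(f"pics/{c}0.png",p); np.savez(f"pics/{c}0.npz",p=p,d=d)
    k=bot.get_calibration(c); K=np.array(k["intrinsics"]);D=np.array(k["distortion"]);T=np.array(k["view"])
    print(c,T.round(3).tolist())
    for n in ["dropper_small","dropper_medium","dropper_large","holder_small","holder_medium","holder_large","tray"]:
        for r in bot.masks_of(c,n)[:3]:
            m=r["region"]&(d>0); v,u=np.nonzero(m)
            if len(u)==0: continue
            xy=cv2.undistortPoints(np.c_[u,v].astype(float)[:,None],K,D)[:,0]
            z=d[v,u]; P=np.c_[xy*z[:,None],z]; W=(P-T[:3,3])@T[:3,:3]
            top=W[W[:,2]>W[:,2].max()-.012]
            print(c,n,round(r["p"],2),np.array(r["box"]).round(),"med",np.median(W,0).round(3),"mid",((W.max(0)+W.min(0))/2).round(3),"top",top.mean(0).round(3))
print(bot.read_state())
E
```

```text
pics
scene [[0.28, 0.96, 0.001, -0.165], [0.638, -0.185, -0.748, -0.315], [-0.718, 0.21, -0.664, 1.268], [0.0, 0.0, 0.0, 1.0]]
scene dropper_medium 0.94 [431. 179. 456. 221.] med [0.625 0.329 0.049] mid [0.587 0.357 0.049] top [0.618 0.335 0.095]
scene dropper_large 0.61 [325. 137. 353. 188.] med [0.467 0.171 0.049] mid [0.398 0.194 0.053] top [0.453 0.175 0.101]
scene holder_small 0.83 [ 60. 237.  89. 263.] med [ 0.525 -0.362  0.012] mid [ 0.529 -0.362  0.016] top [ 0.531 -0.361  0.021]
scene holder_medium 0.84 [105. 229. 142. 261.] med [ 0.533 -0.277  0.011] mid [ 0.53  -0.277  0.015] top [ 0.539 -0.276  0.021]
scene holder_large 0.77 [ 87. 290. 141. 333.] med [ 0.674 -0.298  0.005] mid [ 0.678 -0.296  0.012] top [ 0.681 -0.296  0.017]
scene holder_large 0.66 [137. 180. 173. 208.] med [ 0.391 -0.204  0.006] mid [ 0.384 -0.204  0.01 ] top [ 0.399 -0.203  0.017]
scene holder_large 0.57 [152. 222. 190. 258.] med [ 0.54 -0.19  0.01] mid [ 0.545 -0.191  0.015] top [ 0.547 -0.19   0.021]
scene tray 0.79 [ 29. 216. 215. 281.] med [ 0.547 -0.308  0.006] mid [ 0.527 -0.28   0.012] top [ 0.5
[... 1424 characters left out ...]
0.545 -0.191  0.016] top [ 0.544 -0.191  0.023]
{'time': 0.8, 'q': array([-1.35487783e+00,  2.63847678e-01,  1.60395946e+00,  4.04939523e-05,
        1.27367447e+00, -3.69214539e-02]), 'joint_vel': array([-0.00039582, -0.00071983,  0.00019957, -0.00025274, -0.00031722,
       -0.00105439]), 'joint_torque': array([ 2.50611163e-05, -5.14977193e+01, -3.67694950e+01, -6.25917937e-05,
        4.85458222e-04,  7.88846535e-06]), 'tool_pos': array([ 0.1688572 , -0.65356522,  0.23133695]), 'tcp_rot': array([3.11641765e+00, 3.96071037e-01, 7.61660217e-05]), 'wrist_force': array([1.33966831, 0.55488059, 0.6715147 ]), 'torque': array([ 0.00147547,  0.00530324, -0.01179185]), 'width': 1.0018372903088448}
```

```bash
python3 - <<'E'
import cv2
a=cv2.imread("pics/scene0.png")[110:260,240:520];b=cv2.imread("pics/top0.png")[130:310,30:290]
cv2.imwrite("pics/s1.png",cv2.resize(a,(784,420),interpolation=cv2.INTER_CUBIC))
cv2.imwrite("pics/t1.png",cv2.resize(b,(780,540),interpolation=cv2.INTER_CUBIC))
E
```

```text
(no output)
```

View pics/scene0.png

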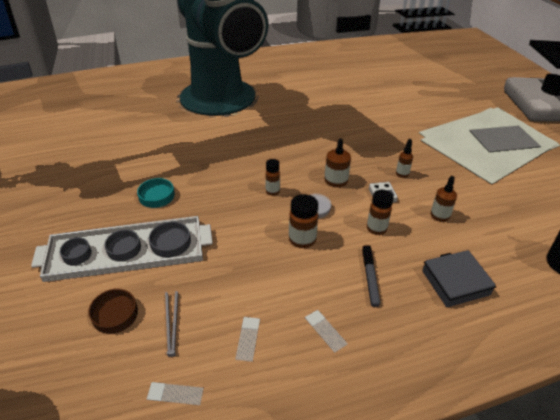

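View pics/top0.png

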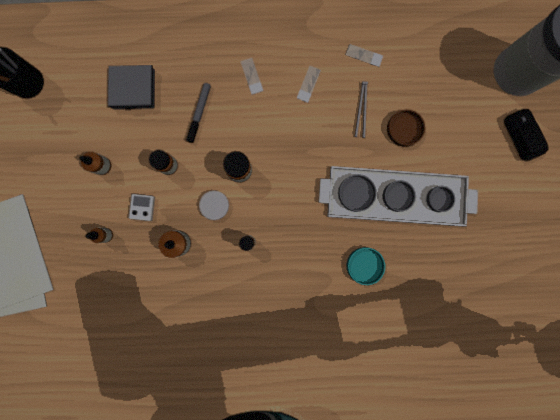

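View pics/s1.png

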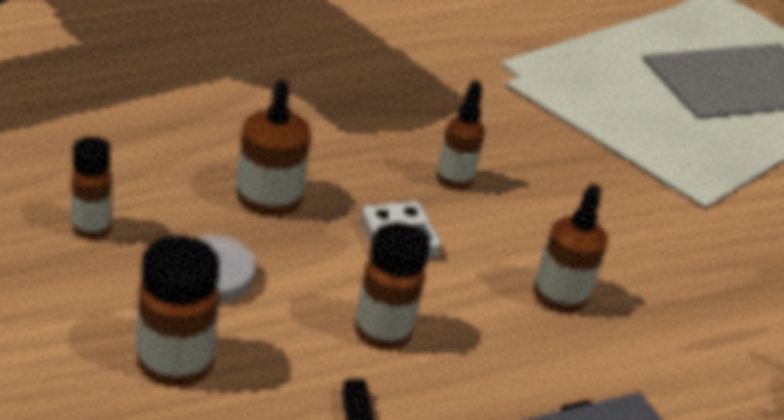

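View pics/t1.png

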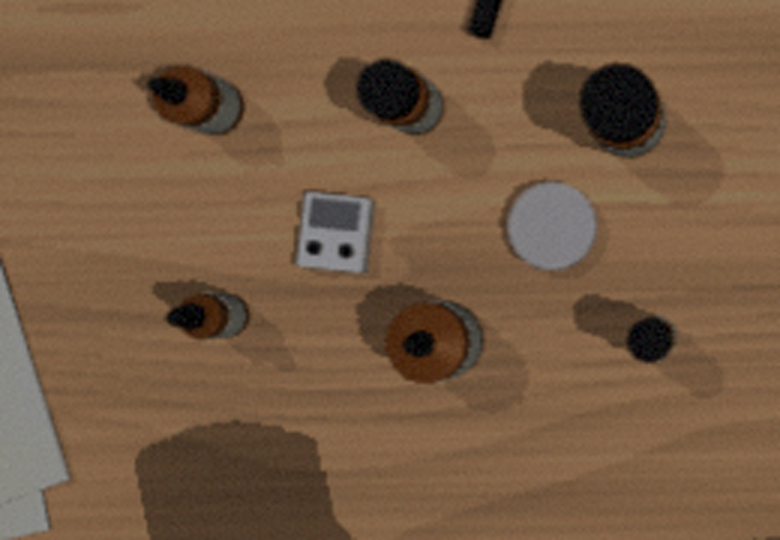

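The first scene picture shows bulbs at about (338,163), (405,160) and (444,203). In the top picture the same bottles are at (173,243), (98,236) and (95,163). The grey holders lie in the tray at about (357,193), (399,196) and (440,198) in the top picture. The turquoise and brown dishes are decoys. Next I fit the bottle axes, including the small dropper that the network missed.

```bash
cat > h.py <<'E'
import cv2,numpy as np
from workcell import bot
from scipy.optimize import least_squares
from scipy.spatial.transform import Rotation as R
def cloud(p,d,k):
    K=np.array(k["intrinsics"]);D=np.array(k["distortion"]);T=np.array(k["view"])
    v,u=np.nonzero(d>0); xy=cv2.undistortPoints(np.c_[u,v].astype(float)[:,None],K,D)[:,0]
    z=d[v,u]; return (np.c_[xy*z[:,None],z]-T[:3,3])@T[:3,:3], p[v,u], np.c_[u,v]
def circ(P,r):
    f=least_squares(lambda c:np.hypot(P[:,0]-c[0],P[:,1]-c[1])-r,P[:,:2].mean(0),loss="soft_l1",f_scale=.002)
    return f.x.round(4),len(P)
def delta(x,y,z,yaw=np.pi/2):
    s=bot.read_state(); r=R.from_rotvec(s["tcp_rot"]); m=r.as_matrix()
    d=r.inv().apply(np.array([x,y,z])-s["tool_pos"]); t=R.from_euler("z",yaw)*R.from_euler("x",np.pi)
    print("d",d.round(4),"a",np.degrees((r.inv()*t).as_rotvec()).round(1),"pos",s["tool_pos"].round(4),"t",s["time"],"w",s["width"])
E
python3 - <<'E'
from h import *
for c in ("scene","top"):
    a=np.load(f"pics/{c}0.npz"); W,C,_=cloud(a["p"],a["d"],bot.get_calibration(c))
    for n,g,r,h in (("L",(.451,.174),.026,.066),("M",(.616,.332),.02,.059),("S",(.46,.32),.015,.052)):
        s=np.hypot(W[:,0]-g[0],W[:,1]-g[1])<.045
        B=W[s&(W[:,2]>.01)&(W[:,2]<h-.003)]; b=W[s&(W[:,2]>h+.02)]
        print(c,n,"body",circ(B,r),"bulb",b.mean(0).round(4),len(b))
E
python3 -c "
from h import *
delta(.5,-.3,.26)"
```

```text
scene L body (array([0.4504, 0.1783]), 478) bulb [0.4535 0.1758 0.0971] 61
scene M body (array([0.6152, 0.3375]), 376) bulb [0.6181 0.3349 0.0901] 65
scene S body (array([0.4703, 0.3295]), 195) bulb [0.4733 0.3267 0.0843] 58
top L body (array([0.4511, 0.1763]), 137) bulb [0.4515 0.1737 0.101 ] 37
top M body (array([0.6164, 0.3356]), 194) bulb [0.6156 0.3317 0.093 ] 55
top S body (array([0.4709, 0.3269]), 119) bulb [0.4709 0.324  0.0851] 49
d [ 0.4091 -0.2595 -0.0287] a [  0.    0.  -75.5] pos [ 0.1689 -0.6536  0.2313] t 0.8 w 1.0018372903088448
```

```bash
python3 -m inch '[{"dx":0.04,"dy":-0.026,"dz":-0.01,"az":-8,"fingers":1},{"dx":0.08,"dy":-0.052,"dz":-0.02,"az":-16,"fingers":1},{"dx":0.12,"dy":-0.078,"dz":-0.029,"az":-24,"fingers":1},{"dx":0.16,"dy":-0.104,"dz":-0.029,"az":-32,"fingers":1},{"dx":0.2,"dy":-0.13,"dz":-0.029,"az":-40,"fingers":1},{"dx":0.24,"dy":-0.156,"dz":-0.029,"az":-48,"fingers":1},{"dx":0.28,"dy":-0.182,"dz":-0.029,"az":-56,"fingers":1},{"dx":0.32,"dy":-0.208,"dz":-0.029,"az":-64,"fingers":1},{"dx":0.36,"dy":-0.234,"dz":-0.029,"az":-72,"fingers":1},{"dx":0.409,"dy":-0.26,"dz":-0.029,"az":-75.5,"fingers":1},{"dx":0.409,"dy":-0.26,"dz":-0.029,"az":-75.5,"fingers":1}]'; python3 -c "
from h import *
delta(.451,.1755,.2)"
```

```text
d [ 0.4806 -0.7321  0.0313] a [  0.    0.  -75.5] pos [ 0.1689 -0.6536  0.2313] t 0.8 w 1.0018372903088448invalid input at $[0]: expected keys dx, dy, dz, ax, ay, az, fingers
```

```bash
python3 -m inch '[{"dx":0.04,"dy":-0.026,"dz":-0.01,"ax":0,"ay":0,"az":-8,"fingers":1},{"dx":0.08,"dy":-0.052,"dz":-0.02,"ax":0,"ay":0,"az":-16,"fingers":1},{"dx":0.12,"dy":-0.078,"dz":-0.029,"ax":0,"ay":0,"az":-24,"fingers":1},{"dx":0.16,"dy":-0.104,"dz":-0.029,"ax":0,"ay":0,"az":-32,"fingers":1},{"dx":0.2,"dy":-0.13,"dz":-0.029,"ax":0,"ay":0,"az":-40,"fingers":1},{"dx":0.24,"dy":-0.156,"dz":-0.029,"ax":0,"ay":0,"az":-48,"fingers":1},{"dx":0.28,"dy":-0.182,"dz":-0.029,"ax":0,"ay":0,"az":-56,"fingers":1},{"dx":0.32,"dy":-0.208,"dz":-0.029,"ax":0,"ay":0,"az":-64,"fingers":1},{"dx":0.36,"dy":-0.234,"dz":-0.029,"ax":0,"ay":0,"az":-72,"fingers":1},{"dx":0.409,"dy":-0.26,"dz":-0.029,"ax":0,"ay":0,"az":-75.5,"fingers":1},{"dx":0.409,"dy":-0.26,"dz":-0.029,"ax":0,"ay":0,"az":-75.5,"fingers":1}]'; python3 -c "
from h import *
delta(.451,.1755,.2)"
```

```text
time: 2.17
tool_pos: [0.5021, -0.2968, 0.2604]
tcp_rot: [2.216, 2.226, 0.002]
wrist_force: [-0.5, 0.3, 0.2]
width: 0.998
d [ 0.4725 -0.0489  0.0606] a [ 0.1 -0.   0.3] pos [ 0.5021 -0.2968  0.2604] t 2.175 w 0.9984697071665632
```

```bash
python3 - <<'E'
from h import *
k=bot.get_calibration("wrist");p,d=bot.read_camera("wrist");W,C,_=cloud(p,d,k);cv2.imwrite("pics/w1.png",p)
T=np.array(k["view"]);print("cam",(-T[:3,:3].T@T[:3,3]).round(3))
for n,g,r in (("L",(.544,-.191),.0365),("M",(.536,-.278),.0305),("S",(.529,-.362),.0255)):
    s=(np.hypot(W[:,0]-g[0],W[:,1]-g[1])<r+.007)&(W[:,2]>.0195)&(W[:,2]<.03)
    print(n,circ(W[s],r) if s.sum()>20 else s.sum(), W[s][:,2].mean() if s.sum() else 0)
E
python3 -m inch '[{"dx":0.04,"dy":-0.003,"dz":0,"ax":0,"ay":0,"az":0,"fingers":1},{"dx":0.085,"dy":-0.008,"dz":0,"ax":0,"ay":0,"az":0,"fingers":1},{"dx":0.13,"dy":-0.013,"dz":0,"ax":0,"ay":0,"az":0,"fingers":1},{"dx":0.175,"dy":-0.018,"dz":0,"ax":0,"ay":0,"az":0,"fingers":1},{"dx":0.22,"dy":-0.023,"dz":0,"ax":0,"ay":0,"az":0,"fingers":1},{"dx":0.265,"dy":-0.028,"dz":0,"ax":0,"ay":0,"az":0,"fingers":1},{"dx":0.31,"dy":-0.033,"dz":0,"ax":0,"ay":0,"az":0,"fingers":1},{"dx":0.355,"dy":-0.038,"dz":0,"ax":0,"ay":0,"az":0,"fingers":1},{"dx":0.4,"dy":-0.043,"dz":0,"ax":0,"ay":0,"az":0,"fingers":1},{"dx":0.44,"dy":-0.049,"dz":0.02,"ax":0,"ay":0,"az":0,"fingers":1},{"dx":0.4725,"dy":-0.049,"dz":0.05,"ax":0,"ay":0,"az":0,"fingers":1},{"dx":0.4725,"dy":-0.049,"dz":0.06,"ax":0,"ay":0,"az":0,"fingers":1},{"dx":0.4725,"dy":-0.049,"dz":0.06,"ax":0,"ay":0,"az":0,"fingers":1}]'
cat > look.py <<'E'
from h import *
import sys
x,y,r,h=map(float,sys.argv[1:5])
k=bot.get_calibration("wrist");p,d=bot.read_camera("wrist");W,C,_=cloud(p,d,k);cv2.imwrite(sys.argv[5],p)
s=np.hypot(W[:,0]-x,W[:,1]-y)<r+.015
b=W[s&(W[:,2]>h+.02)&(W[:,2]<h+.05)]; B=W[s&(W[:,2]>.01)&(W[:,2]<h-.003)]
print("bulb",b.mean(0).round(4),len(b),"body",circ(B,r) if len(B)>20 else len(B))
E
python3 look.py .451 .1755 .026 .066 pics/w2.png
```

```text
cam [ 0.501 -0.225  0.402]
L (array([ 0.5446, -0.1899]), 534) 0.022263368925733783
M (array([ 0.5362, -0.2753]), 403) 0.02223249503062046
S (array([ 0.5281, -0.3608]), 292) 0.02220906311076308
time: 3.85
tool_pos: [0.4499, 0.1727, 0.1994]
tcp_rot: [-2.219, -2.224, 0.004]
wrist_force: [0.3, -0.1, 1.1]
width: 1.002
bulb [0.4503 0.1802 0.1006] 210 body (array([0.4503, 0.178 ]), 341)
```

View pics/w2.png

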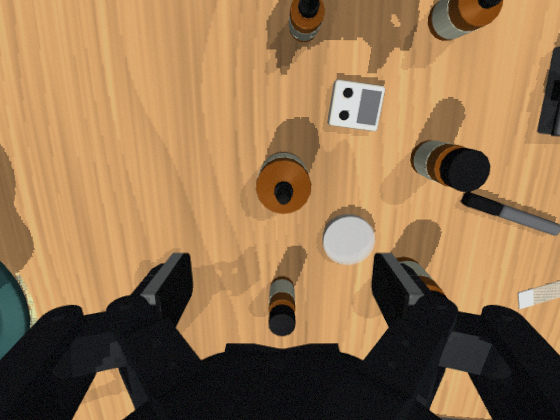

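The wrist view shows the large dropper at (283,185), midway between the jaws, with nothing tall beside it along the jaw line. Its axis is at about (0.4505, 0.1775).

```bash
python3 -m inch '[{"dx":0.005,"dy":0.0005,"dz":0.03,"ax":0,"ay":0,"az":0,"fingers":1},{"dx":0.005,"dy":0.0005,"dz":0.06,"ax":0,"ay":0,"az":0,"fingers":1},{"dx":0.005,"dy":0.0005,"dz":0.09,"ax":0,"ay":0,"az":0,"fingers":1},{"dx":0.005,"dy":0.0005,"dz":0.12,"ax":0,"ay":0,"az":0,"fingers":1},{"dx":0.005,"dy":0.0005,"dz":0.145,"ax":0,"ay":0,"az":0,"fingers":1},{"dx":0.005,"dy":0.0005,"dz":0.159,"ax":0,"ay":0,"az":0,"fingers":1},{"dx":0.005,"dy":0.0005,"dz":0.159,"ax":0,"ay":0,"az":0,"fingers":1}]' 40
python3 -m inch '[{"dx":0,"dy":0,"dz":0,"ax":0,"ay":0,"az":0,"fingers":0.4},{"dx":0,"dy":0,"dz":0,"ax":0,"ay":0,"az":0,"fingers":0.2},{"dx":0,"dy":0,"dz":0,"ax":0,"ay":0,"az":0,"fingers":0},{"dx":0,"dy":0,"dz":0,"ax":0,"ay":0,"az":0,"fingers":-0.2},{"dx":0,"dy":0,"dz":0,"ax":0,"ay":0,"az":0,"fingers":-0.5},{"dx":0,"dy":0,"dz":0,"ax":0,"ay":0,"az":0,"fingers":-0.5},{"dx":0,"dy":0,"dz":-0.02,"ax":0,"ay":0,"az":0,"fingers":-0.5},{"dx":0,"dy":0,"dz":-0.05,"ax":0,"ay":0,"az":0,"fingers":-0.5}]' 40
```

```text
time: 4.78
tool_pos: [0.4513, 0.1768, 0.0414]
tcp_rot: [2.221, 2.221, -0.002]
wrist_force: [0.5, -0.6, 0.4]
width: 0.999
time: 5.78
tool_pos: [0.4501, 0.1766, 0.091]
tcp_rot: [-2.22, -2.221, 0.006]
wrist_force: [0.2, -0.6, -1.8]
width: 0.594
```

```bash
python3 -m inch '[{"dx":0,"dy":0,"dz":-0.03,"ax":0,"ay":0,"az":0,"fingers":-0.5},{"dx":0,"dy":0,"dz":-0.07,"ax":0,"ay":0,"az":0,"fingers":-0.5},{"dx":-0.01,"dy":0,"dz":-0.1,"ax":0,"ay":0,"az":0,"fingers":-0.5},{"dx":-0.035,"dy":0.01,"dz":-0.12,"ax":0,"ay":0,"az":0,"fingers":-0.5},{"dx":-0.07,"dy":0.02,"dz":-0.12,"ax":0,"ay":0,"az":0,"fingers":-0.5},{"dx":-0.11,"dy":0.03,"dz":-0.12,"ax":0,"ay":0,"az":0,"fingers":-0.5},{"dx":-0.15,"dy":0.04,"dz":-0.12,"ax":0,"ay":0,"az":0,"fingers":-0.5},{"dx":-0.19,"dy":0.05,"dz":-0.12,"ax":0,"ay":0,"az":0,"fingers":-0.5},{"dx":-0.23,"dy":0.06,"dz":-0.12,"ax":0,"ay":0,"az":0,"fingers":-0.5},{"dx":-0.27,"dy":0.07,"dz":-0.12,"ax":0,"ay":0,"az":0,"fingers":-0.5},{"dx":-0.31,"dy":0.08,"dz":-0.12,"ax":0,"ay":0,"az":0,"fingers":-0.5},{"dx":-0.34,"dy":0.09,"dz":-0.11,"ax":0,"ay":0,"az":0,"fingers":-0.5},{"dx":-0.36,"dy":0.095,"dz":-0.08,"ax":0,"ay":0,"az":0,"fingers":-0.5},{"dx":-0.367,"dy":0.095,"dz":-0.06,"ax":0,"ay":0,"az":0,"fingers":-0.5},{"dx":-0.367,"dy":0.095,"dz":-0.05,"ax":0,"ay":0,"az":0,"fingers":-0.5},{"dx":-0.367,"dy":0.095,"dz":-0.05,"ax":0,"ay":0,"az":0,"fingers":-0.5},{"dx":-0.367,"dy":0.095,"dz":-0.05,"ax":0,"ay":0,"az":0,"fingers":-0.5}]'
python3 - <<'E'
from h import *
delta(.545,-.190,.049)
k=bot.get_calibration("wrist");p,d=bot.read_camera("wrist");W,C,_=cloud(p,d,k);cv2.imwrite("pics/w3.png",p)
x,y,z=bot.read_state()["tool_pos"]
s=(np.hypot(W[:,0]-x,W[:,1]-y)<.04); 
for a in range(int(z*1000)-45,int(z*1000)+75,15):
    b=W[s&(W[:,2]*1000>a)&(W[:,2]*1000<a+15)]; print(a,len(b),b.mean(0).round(3) if len(b) else "")
E
```

```text
time: 7.9
tool_pos: [0.546, -0.1897, 0.1425]
tcp_rot: [2.22, 2.223, -0.005]
wrist_force: [-0.2, 0.0, -0.4]
width: 0.594
d [-0.0001 -0.0008  0.0935] a [-0.1  0.2  0.1] pos [ 0.546  -0.1897  0.1425] t 7.9 w 0.594096844865895
97 262 [ 0.545 -0.166  0.105]
112 512 [ 0.545 -0.166  0.12 ]
127 675 [ 0.545 -0.166  0.135]
142 1485 [ 0.546 -0.171  0.15 ]
157 9019 [ 0.546 -0.181  0.166]
172 2881 [ 0.546 -0.183  0.179]
187 3441 [ 0.547 -0.18   0.195]
202 3183 [ 0.546 -0.175  0.212]
```

View pics/w3.png

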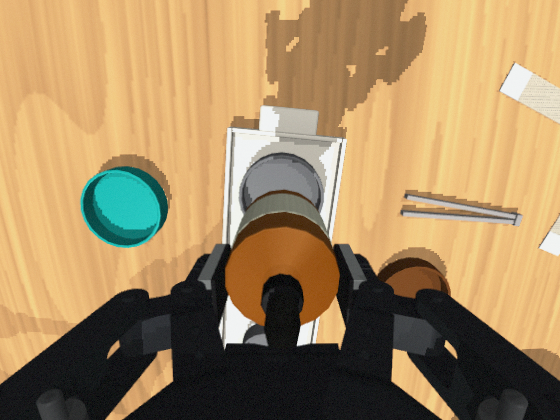

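The bottle is held upright above the large grey holder, at (283,180) in the picture. I lower it now.

```bash
python3 -m inch '[{"dx":0,"dy":-0.001,"dz":0.03,"ax":0,"ay":0,"az":0,"fingers":-0.5},{"dx":0,"dy":-0.001,"dz":0.055,"ax":0,"ay":0,"az":0,"fingers":-0.5},{"dx":0,"dy":-0.001,"dz":0.075,"ax":0,"ay":0,"az":0,"fingers":-0.5},{"dx":0,"dy":-0.001,"dz":0.085,"ax":0,"ay":0,"az":0,"fingers":-0.5},{"dx":0,"dy":-0.001,"dz":0.09,"ax":0,"ay":0,"az":0,"fingers":-0.5},{"dx":0,"dy":-0.001,"dz":0.093,"ax":0,"ay":0,"az":0,"fingers":-0.5},{"dx":0,"dy":-0.001,"dz":0.094,"ax":0,"ay":0,"az":0,"fingers":-0.5},{"dx":0,"dy":-0.001,"dz":0.094,"ax":0,"ay":0,"az":0,"fingers":-0.5}]'
```

```text
time: 8.95
tool_pos: [0.5456, -0.1905, 0.051]
tcp_rot: [2.219, 2.222, -0.004]
wrist_force: [-3.4, 1.3, 7.0]
width: 0.59
```

```bash
python3 -m inch '[{"dx":0,"dy":0,"dz":0,"ax":0,"ay":0,"az":0,"fingers":0.4},{"dx":0,"dy":0,"dz":0,"ax":0,"ay":0,"az":0,"fingers":0.7},{"dx":0,"dy":0,"dz":0,"ax":0,"ay":0,"az":0,"fingers":1},{"dx":0,"dy":0,"dz":0,"ax":0,"ay":0,"az":0,"fingers":1},{"dx":0,"dy":0,"dz":-0.02,"ax":0,"ay":0,"az":0,"fingers":1},{"dx":0,"dy":0,"dz":-0.06,"ax":0,"ay":0,"az":0,"fingers":1},{"dx":0,"dy":0,"dz":-0.1,"ax":0,"ay":0,"az":0,"fingers":1},{"dx":0,"dy":0,"dz":-0.14,"ax":0,"ay":0,"az":0,"fingers":1},{"dx":0.04,"dy":0.005,"dz":-0.17,"ax":0,"ay":0,"az":0,"fingers":1},{"dx":0.09,"dy":0.01,"dz":-0.19,"ax":0,"ay":0,"az":0,"fingers":1},{"dx":0.14,"dy":0.015,"dz":-0.19,"ax":0,"ay":0,"az":0,"fingers":1},{"dx":0.19,"dy":0.02,"dz":-0.19,"ax":0,"ay":0,"az":0,"fingers":1},{"dx":0.24,"dy":0.03,"dz":-0.19,"ax":0,"ay":0,"az":0,"fingers":1},{"dx":0.29,"dy":0.04,"dz":-0.19,"ax":0,"ay":0,"az":0,"fingers":1},{"dx":0.34,"dy":0.05,"dz":-0.19,"ax":0,"ay":0,"az":0,"fingers":1},{"dx":0.39,"dy":0.06,"dz":-0.19,"ax":0,"ay":0,"az":0,"fingers":1},{"dx":0.44,"dy":0.07,"dz":-0.19,"ax":0,"ay":0,"az":0,"fingers":1},{"dx":0.49,"dy":0.07,"dz":-0.17,"ax":0,"ay":0,"az":0,"fingers":1},{"dx":0.527,"dy":0.07,"dz":-0.15,"ax":0,"ay":0,"az":0,"fingers":1},{"dx":0.527,"dy":0.07,"dz":-0.15,"ax":0,"ay":0,"az":0,"fingers":1}]'
python3 -m inch '[{"dx":0,"dy":0,"dz":0,"ax":0,"ay":0,"az":0,"fingers":1}]'
python3 look.py .616 .3365 .02 .059 pics/w4.png
python3 - <<'E'
from h import *
delta(.616,.3365,.034)
p,d=bot.read_camera("top");cv2.imwrite("pics/t2.png",p)
W,C,_=cloud(p,d,bot.get_calibration("top"))
s=np.hypot(W[:,0]-.545,W[:,1]+.19)<.034
b=W[s&(W[:,2]>.094)];B=W[s&(W[:,2]>.03)&(W[:,2]<.071)];print("L placed bulb",b.mean(0).round(4),b[:,2].max(),circ(B,.026))
E
```

```text
time: 11.45
tool_pos: [0.6132, 0.3394, 0.1977]
tcp_rot: [2.216, 2.227, -0.009]
wrist_force: [-0.3, 0.4, -0.1]
width: 1.001
time: 11.58
tool_pos: [0.6136, 0.3392, 0.199]
tcp_rot: [2.215, 2.226, -0.008]
wrist_force: [1.1, -0.2, 0.2]
width: 1.0
bulb [0.615  0.3401 0.0934] 200 body (array([0.615 , 0.3378]), 308)
d [-0.002   0.0028  0.1651] a [-0.1  0.2  0.3] pos [0.6136 0.3391 0.199 ] t 11.625 w 0.997890683041272
L placed bulb [ 0.5446 -0.1901  0.1106] 0.11775985688431473 (array([ 0.5453, -0.1919]), 115)
```

View pics/t2.png

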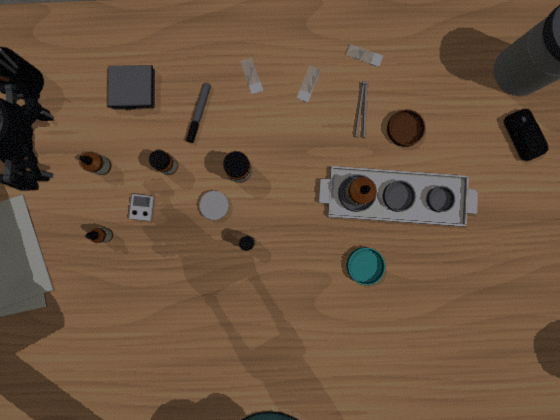

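The large bottle stands upright in the large holder at (360,190). Its top is at z = 0.117, as expected, and the other bottles have not moved. Next is the medium one.

```bash
python3 -m inch '[{"dx":-0.002,"dy":0.002,"dz":0.03,"ax":0,"ay":0,"az":0,"fingers":1},{"dx":-0.002,"dy":0.002,"dz":0.06,"ax":0,"ay":0,"az":0,"fingers":1},{"dx":-0.002,"dy":0.002,"dz":0.09,"ax":0,"ay":0,"az":0,"fingers":1},{"dx":-0.002,"dy":0.002,"dz":0.12,"ax":0,"ay":0,"az":0,"fingers":1},{"dx":-0.002,"dy":0.002,"dz":0.15,"ax":0,"ay":0,"az":0,"fingers":1},{"dx":-0.002,"dy":0.002,"dz":0.165,"ax":0,"ay":0,"az":0,"fingers":1},{"dx":-0.002,"dy":0.002,"dz":0.165,"ax":0,"ay":0,"az":0,"fingers":1}]' 40
python3 -m inch '[{"dx":0,"dy":0,"dz":0,"ax":0,"ay":0,"az":0,"fingers":0.3},{"dx":0,"dy":0,"dz":0,"ax":0,"ay":0,"az":0,"fingers":0.1},{"dx":0,"dy":0,"dz":0,"ax":0,"ay":0,"az":0,"fingers":-0.1},{"dx":0,"dy":0,"dz":0,"ax":0,"ay":0,"az":0,"fingers":-0.4},{"dx":0,"dy":0,"dz":0,"ax":0,"ay":0,"az":0,"fingers":-0.7},{"dx":0,"dy":0,"dz":0,"ax":0,"ay":0,"az":0,"fingers":-0.7},{"dx":0,"dy":0,"dz":-0.02,"ax":0,"ay":0,"az":0,"fingers":-0.7},{"dx":0,"dy":0,"dz":-0.05,"ax":0,"ay":0,"az":0,"fingers":-0.7}]' 40; python3 -c "
from h import *
delta(.5365,-.2755,.13)"
```

```text
time: 12.55
tool_pos: [0.6151, 0.3351, 0.0336]
tcp_rot: [2.218, 2.225, -0.009]
wrist_force: [-0.6, -1.1, -0.8]
width: 0.995
time: 13.55
tool_pos: [0.6141, 0.3348, 0.0833]
tcp_rot: [-2.218, -2.225, 0.014]
wrist_force: [0.2, -0.0, -0.3]
width: 0.456
d [-0.6104 -0.0798 -0.0427] a [-0.4  0.3  0.2] pos [0.6141 0.3348 0.0833] t 13.55 w 0.45603106602760507
```

```bash
python3 -m inch '[{"dx":0,"dy":0,"dz":-0.03,"ax":0,"ay":0,"az":0,"fingers":-0.7},{"dx":0,"dy":0,"dz":-0.07,"ax":0,"ay":0,"az":0,"fingers":-0.7},{"dx":-0.01,"dy":0,"dz":-0.11,"ax":0,"ay":0,"az":0,"fingers":-0.7},{"dx":-0.035,"dy":-0.005,"dz":-0.137,"ax":0,"ay":0,"az":0,"fingers":-0.7},{"dx":-0.075,"dy":-0.01,"dz":-0.147,"ax":0,"ay":0,"az":0,"fingers":-0.7},{"dx":-0.12,"dy":-0.015,"dz":-0.147,"ax":0,"ay":0,"az":0,"fingers":-0.7},{"dx":-0.165,"dy":-0.02,"dz":-0.147,"ax":0,"ay":0,"az":0,"fingers":-0.7},{"dx":-0.21,"dy":-0.025,"dz":-0.147,"ax":0,"ay":0,"az":0,"fingers":-0.7},{"dx":-0.255,"dy":-0.03,"dz":-0.147,"ax":0,"ay":0,"az":0,"fingers":-0.7},{"dx":-0.3,"dy":-0.037,"dz":-0.147,"ax":0,"ay":0,"az":0,"fingers":-0.7},{"dx":-0.345,"dy":-0.044,"dz":-0.147,"ax":0,"ay":0,"az":0,"fingers":-0.7},{"dx":-0.39,"dy":-0.051,"dz":-0.147,"ax":0,"ay":0,"az":0,"fingers":-0.7},{"dx":-0.435,"dy":-0.058,"dz":-0.147,"ax":0,"ay":0,"az":0,"fingers":-0.7},{"dx":-0.48,"dy":-0.065,"dz":-0.147,"ax":0,"ay":0,"az":0,"fingers":-0.7},{"dx":-0.525,"dy":-0.072,"dz":-0.147,"ax":0,"ay":0,"az":0,"fingers":-0.7},{"dx":-0.565,"dy":-0.079,"dz":-0.147,"ax":0,"ay":0,"az":0,"fingers":-0.7},{"dx":-0.595,"dy":-0.079,"dz":-0.147,"ax":0,"ay":0,"az":0,"fingers":-0.7},{"dx":-0.612,"dy":-0.079,"dz":-0.13,"ax":0,"ay":0,"az":0,"fingers":-0.7},{"dx":-0.612,"dy":-0.079,"dz":-0.11,"ax":0,"ay":0,"az":0,"fingers":-0.7},{"dx":-0.612,"dy":-0.079,"dz":-0.11,"ax":0,"ay":0,"az":0,"fingers":-0.7}]'
python3 -m inch '[{"dx":0,"dy":0,"dz":0,"ax":0,"ay":0,"az":0,"fingers":-0.7}]'
python3 - <<'E'
from h import *
delta(.5365,-.2765,.042)
k=bot.get_calibration("wrist");p,d=bot.read_camera("wrist");W,C,_=cloud(p,d,k);cv2.imwrite("pics/w5.png",p)
x,y,z=bot.read_state()["tool_pos"]
s=(np.hypot(W[:,0]-x,W[:,1]-y)<.03)&(W[:,2]>z-.03)&(W[:,2]<z+.015); print(circ(W[s],.02),W[s].mean(0))
E
```

```text
time: 16.05
tool_pos: [0.5357, -0.2745, 0.1935]
tcp_rot: [-2.212, -2.22, 0.016]
wrist_force: [-0.9, 0.8, -0.2]
width: 0.459
time: 16.18
tool_pos: [0.5358, -0.2733, 0.1931]
tcp_rot: [-2.21, -2.221, 0.016]
wrist_force: [0.4, -0.5, -0.2]
width: 0.455
d [-0.0031  0.0027  0.1511] a [-0.7  0.1  0.3] pos [ 0.5358 -0.2733  0.1931] t 16.175 w 0.45515723908622435
(array([ 0.5353, -0.2707]), 2306) [ 0.53524228 -0.25541955  0.19182804]
```

View pics/w5.png

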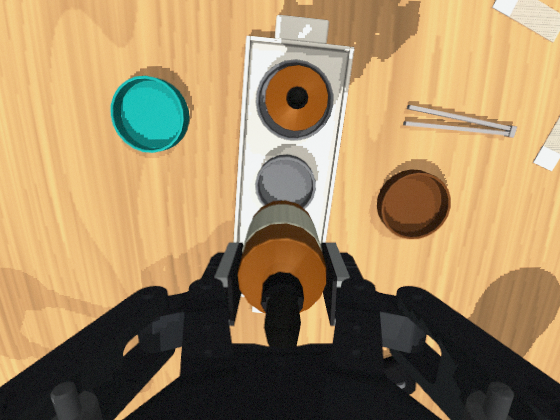

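The large bottle sits centred in its holder at (297,98), and the medium bottle is upright above the medium holder at (286,183). It needs a shift of -5 mm in y, then I lower it.

```bash
python3 -m inch '[{"dx":-0.005,"dy":0.001,"dz":0.03,"ax":-0.7,"ay":0,"az":0,"fingers":-0.7},{"dx":-0.005,"dy":0.001,"dz":0.06,"ax":-0.7,"ay":0,"az":0,"fingers":-0.7},{"dx":-0.005,"dy":0.001,"dz":0.09,"ax":-0.7,"ay":0,"az":0,"fingers":-0.7},{"dx":-0.005,"dy":0.001,"dz":0.115,"ax":-0.7,"ay":0,"az":0,"fingers":-0.7},{"dx":-0.005,"dy":0.001,"dz":0.13,"ax":-0.7,"ay":0,"az":0,"fingers":-0.7},{"dx":-0.005,"dy":0.001,"dz":0.14,"ax":-0.7,"ay":0,"az":0,"fingers":-0.7},{"dx":-0.005,"dy":0.001,"dz":0.146,"ax":-0.7,"ay":0,"az":0,"fingers":-0.7},{"dx":-0.005,"dy":0.001,"dz":0.15,"ax":-0.7,"ay":0,"az":0,"fingers":-0.7},{"dx":-0.005,"dy":0.001,"dz":0.151,"ax":-0.7,"ay":0,"az":0,"fingers":-0.7},{"dx":-0.005,"dy":0.001,"dz":0.151,"ax":-0.7,"ay":0,"az":0,"fingers":-0.7}]'
```

```text
time: 17.48
tool_pos: [0.5351, -0.2785, 0.0433]
tcp_rot: [2.215, 2.226, -0.002]
wrist_force: [-2.6, 1.2, 5.4]
width: 0.45
```

```bash
python3 -m inch '[{"dx":0,"dy":0,"dz":0,"ax":0,"ay":0,"az":0,"fingers":0.2},{"dx":0,"dy":0,"dz":0,"ax":0,"ay":0,"az":0,"fingers":0.5},{"dx":0,"dy":0,"dz":0,"ax":0,"ay":0,"az":0,"fingers":1},{"dx":0,"dy":0,"dz":0,"ax":0,"ay":0,"az":0,"fingers":1},{"dx":0,"dy":0,"dz":-0.02,"ax":0,"ay":0,"az":0,"fingers":1},{"dx":0,"dy":0,"dz":-0.06,"ax":0,"ay":0,"az":0,"fingers":1},{"dx":0,"dy":0,"dz":-0.11,"ax":0,"ay":0,"az":0,"fingers":1},{"dx":0,"dy":0,"dz":-0.16,"ax":0,"ay":0,"az":0,"fingers":1},{"dx":0.04,"dy":-0.005,"dz":-0.19,"ax":0,"ay":0,"az":0,"fingers":1},{"dx":0.09,"dy":-0.01,"dz":-0.19,"ax":0,"ay":0,"az":0,"fingers":1},{"dx":0.14,"dy":-0.015,"dz":-0.19,"ax":0,"ay":0,"az":0,"fingers":1},{"dx":0.19,"dy":-0.02,"dz":-0.19,"ax":0,"ay":0,"az":0,"fingers":1},{"dx":0.24,"dy":-0.025,"dz":-0.19,"ax":0,"ay":0,"az":0,"fingers":1},{"dx":0.29,"dy":-0.03,"dz":-0.19,"ax":0,"ay":0,"az":0,"fingers":1},{"dx":0.34,"dy":-0.035,"dz":-0.19,"ax":0,"ay":0,"az":0,"fingers":1},{"dx":0.39,"dy":-0.04,"dz":-0.19,"ax":0,"ay":0,"az":0,"fingers":1},{"dx":0.44,"dy":-0.05,"dz":-0.19,"ax":0,"ay":0,"az":0,"fingers":1},{"dx":0.49,"dy":-0.06,"dz":-0.19,"ax":0,"ay":0,"az":0,"fingers":1},{"dx":0.54,"dy":-0.064,"dz":-0.18,"ax":0,"ay":0,"az":0,"fingers":1},{"dx":0.58,"dy":-0.064,"dz":-0.16,"ax":0,"ay":0,"az":0,"fingers":1}]'
python3 -m inch '[{"dx":0.02,"dy":0,"dz":0,"ax":0,"ay":0,"az":0,"fingers":1},{"dx":0.02,"dy":0,"dz":0,"ax":0,"ay":0,"az":0,"fingers":1},{"dx":0.02,"dy":0,"dz":0,"ax":0,"ay":0,"az":0,"fingers":1}]'
python3 look.py .4707 .328 .015 .052 pics/w6.png
python3 - <<'E'
from h import *
delta(.4707,.328,.027)
p,d=bot.read_camera("top");cv2.imwrite("pics/t3.png",p)
W,C,_=cloud(p,d,bot.get_calibration("top"))
for g,h,r in (((.545,-.19),.066,.026),((.536,-.2755),.059,.02)):
    s=np.hypot(W[:,0]-g[0],W[:,1]-g[1])<.03
    b=W[s&(W[:,2]>h+.028)];B=W[s&(W[:,2]>.03)&(W[:,2]<h+.005)];print("placed bulb",b.mean(0).round(4),b[:,2].max(),circ(B,r))
E
```

```text
time: 19.98
tool_pos: [0.4688, 0.3041, 0.2053]
tcp_rot: [2.213, 2.227, 0.006]
wrist_force: [0.6, -0.2, -0.5]
width: 0.998
time: 20.35
tool_pos: [0.4693, 0.3235, 0.2067]
tcp_rot: [2.213, 2.226, 0.008]
wrist_force: [-0.0, 0.5, 0.1]
width: 1.002
bulb [0.4701 0.3313 0.0869] 174 body (array([0.4703, 0.3292]), 184)
d [0.0045 0.0005 0.1795] a [ 0.3 -0.1  0.3] pos [0.4693 0.3232 0.2065] t 20.4 w 1.0015731444646563
placed bulb [ 0.5446 -0.1901  0.1106] 0.11777808812069569 (array([ 0.5452, -0.1919]), 113)
placed bulb [ 0.5341 -0.2762  0.1019] 0.11062887322527586 (array([ 0.5345, -0.2787]), 110)
```

Both placed bottles check out: their tops are at 0.118 and 0.111, and their axes are vertical. I grasp the small one now.

```bash
python3 -m inch '[{"dx":0.006,"dy":0.001,"dz":0.03,"ax":0,"ay":0,"az":0,"fingers":1},{"dx":0.006,"dy":0.001,"dz":0.06,"ax":0,"ay":0,"az":0,"fingers":1},{"dx":0.006,"dy":0.001,"dz":0.1,"ax":0,"ay":0,"az":0,"fingers":1},{"dx":0.006,"dy":0.001,"dz":0.13,"ax":0,"ay":0,"az":0,"fingers":1},{"dx":0.006,"dy":0.001,"dz":0.16,"ax":0,"ay":0,"az":0,"fingers":1},{"dx":0.006,"dy":0.001,"dz":0.179,"ax":0,"ay":0,"az":0,"fingers":1},{"dx":0.006,"dy":0.001,"dz":0.179,"ax":0,"ay":0,"az":0,"fingers":1},{"dx":0.006,"dy":0.001,"dz":0.179,"ax":0,"ay":0,"az":0,"fingers":1}]' 40
python3 -m inch '[{"dx":0,"dy":0,"dz":0,"ax":0,"ay":0,"az":0,"fingers":0.1},{"dx":0,"dy":0,"dz":0,"ax":0,"ay":0,"az":0,"fingers":-0.1},{"dx":0,"dy":0,"dz":0,"ax":0,"ay":0,"az":0,"fingers":-0.2},{"dx":0,"dy":0,"dz":0,"ax":0,"ay":0,"az":0,"fingers":-0.4},{"dx":0,"dy":0,"dz":0,"ax":0,"ay":0,"az":0,"fingers":-0.8},{"dx":0,"dy":0,"dz":0,"ax":0,"ay":0,"az":0,"fingers":-0.8},{"dx":0,"dy":0,"dz":-0.02,"ax":0,"ay":0,"az":0,"fingers":-0.8},{"dx":0,"dy":0,"dz":-0.05,"ax":0,"ay":0,"az":0,"fingers":-0.8}]' 40; python3 -c "
from h import *
delta(.528,-.361,.17)"
```

```text
time: 21.45
tool_pos: [0.4721, 0.3297, 0.0285]
tcp_rot: [2.214, 2.224, 0.01]
wrist_force: [0.1, 1.0, -0.5]
width: 0.998
time: 22.45
tool_pos: [0.4707, 0.3288, 0.0784]
tcp_rot: [2.215, 2.225, 0.006]
wrist_force: [-0.4, 0.3, 0.1]
width: 0.332
d [-0.69    0.0546 -0.0921] a [ 0.2 -0.1  0.3] pos [0.4707 0.3288 0.0784] t 22.45 w 0.33174911879815994
```

```bash
python3 -m inch '[{"dx":0,"dy":0,"dz":-0.03,"ax":0,"ay":0,"az":0,"fingers":-0.8},{"dx":0,"dy":0,"dz":-0.07,"ax":0,"ay":0,"az":0,"fingers":-0.8},{"dx":-0.01,"dy":0,"dz":-0.11,"ax":0,"ay":0,"az":0,"fingers":-0.8},{"dx":-0.035,"dy":0.004,"dz":-0.14,"ax":0,"ay":0,"az":0,"fingers":-0.8},{"dx":-0.075,"dy":0.008,"dz":-0.155,"ax":0,"ay":0,"az":0,"fingers":-0.8},{"dx":-0.12,"dy":0.012,"dz":-0.155,"ax":0,"ay":0,"az":0,"fingers":-0.8},{"dx":-0.165,"dy":0.016,"dz":-0.155,"ax":0,"ay":0,"az":0,"fingers":-0.8},{"dx":-0.21,"dy":0.02,"dz":-0.155,"ax":0,"ay":0,"az":0,"fingers":-0.8},{"dx":-0.255,"dy":0.024,"dz":-0.155,"ax":0,"ay":0,"az":0,"fingers":-0.8},{"dx":-0.3,"dy":0.028,"dz":-0.155,"ax":0,"ay":0,"az":0,"fingers":-0.8},{"dx":-0.345,"dy":0.032,"dz":-0.155,"ax":0,"ay":0,"az":0,"fingers":-0.8},{"dx":-0.39,"dy":0.036,"dz":-0.155,"ax":0,"ay":0,"az":0,"fingers":-0.8},{"dx":-0.435,"dy":0.04,"dz":-0.155,"ax":0,"ay":0,"az":0,"fingers":-0.8},{"dx":-0.48,"dy":0.044,"dz":-0.155,"ax":0,"ay":0,"az":0,"fingers":-0.8},{"dx":-0.525,"dy":0.048,"dz":-0.155,"ax":0,"ay":0,"az":0,"fingers":-0.8},{"dx":-0.57,"dy":0.052,"dz":-0.155,"ax":0,"ay":0,"az":0,"fingers":-0.8},{"dx":-0.615,"dy":0.056,"dz":-0.155,"ax":0,"ay":0,"az":0,"fingers":-0.8},{"dx":-0.65,"dy":0.056,"dz":-0.155,"ax":0,"ay":0,"az":0,"fingers":-0.8},{"dx":-0.675,"dy":0.056,"dz":-0.14,"ax":0,"ay":0,"az":0,"fingers":-0.8},{"dx":-0.69,"dy":0.056,"dz":-0.12,"ax":0,"ay":0,"az":0,"fingers":-0.8}]'
python3 -m inch '[{"dx":-0.005,"dy":0,"dz":0,"ax":0,"ay":0,"az":0,"fingers":-0.8},{"dx":-0.005,"dy":0,"dz":0,"ax":0,"ay":0,"az":0,"fingers":-0.8},{"dx":-0.005,"dy":0,"dz":0,"ax":0,"ay":0,"az":0,"fingers":-0.8}]'
python3 - <<'E'
from h import *
delta(.528,-.361,.0365)
k=bot.get_calibration("wrist");p,d=bot.read_camera("wrist");W,C,_=cloud(p,d,k);cv2.imwrite("pics/w7.png",p)
x,y,z=bot.read_state()["tool_pos"]
s=(np.hypot(W[:,0]-x,W[:,1]-y)<.025)&(W[:,2]>z-.022)&(W[:,2]<z+.012); print(circ(W[s],.015),W[s].mean(0))
E
```

```text
time: 24.95
tool_pos: [0.5293, -0.3621, 0.1973]
tcp_rot: [2.215, 2.223, 0.006]
wrist_force: [-0.2, -0.3, 0.5]
width: 0.335
time: 25.32
tool_pos: [0.5298, -0.3664, 0.1979]
tcp_rot: [2.214, 2.224, 0.007]
wrist_force: [-0.2, 0.4, -0.5]
width: 0.333
d [ 0.0053 -0.0027  0.1614] a [ 0.3 -0.   0.3] pos [ 0.5298 -0.3664  0.1979] t 25.325 w 0.3330572368241158
(array([ 0.5292, -0.3666]), 1666) [ 0.52927578 -0.35479171  0.19785144]
```

View pics/w7.png

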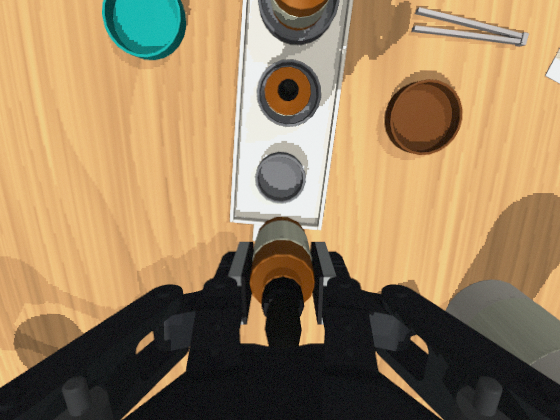

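The small holder at (281,176) is free, and the small bottle is upright in the jaws. It needs +5.5 mm in y and -1.5 mm in x before I lower it.

```bash
python3 -m inch '[{"dx":0.0055,"dy":-0.0015,"dz":0.03,"ax":0.3,"ay":0,"az":0,"fingers":-0.8},{"dx":0.0055,"dy":-0.0015,"dz":0.06,"ax":0.3,"ay":0,"az":0,"fingers":-0.8},{"dx":0.0055,"dy":-0.0015,"dz":0.09,"ax":0.3,"ay":0,"az":0,"fingers":-0.8},{"dx":0.0055,"dy":-0.0015,"dz":0.12,"ax":0.3,"ay":0,"az":0,"fingers":-0.8},{"dx":0.0055,"dy":-0.0015,"dz":0.14,"ax":0.3,"ay":0,"az":0,"fingers":-0.8},{"dx":0.0055,"dy":-0.0015,"dz":0.15,"ax":0.3,"ay":0,"az":0,"fingers":-0.8},{"dx":0.0055,"dy":-0.0015,"dz":0.157,"ax":0.3,"ay":0,"az":0,"fingers":-0.8},{"dx":0.0055,"dy":-0.0015,"dz":0.161,"ax":0.3,"ay":0,"az":0,"fingers":-0.8},{"dx":0.0055,"dy":-0.0015,"dz":0.162,"ax":0.3,"ay":0,"az":0,"fingers":-0.8},{"dx":0.0055,"dy":-0.0015,"dz":0.162,"ax":0.3,"ay":0,"az":0,"fingers":-0.8}]'
```

```text
time: 26.62
tool_pos: [0.5299, -0.3614, 0.0373]
tcp_rot: [2.215, 2.225, 0.002]
wrist_force: [-1.0, 0.2, 2.9]
width: 0.335
```

```bash
python3 -m inch '[{"dx":0,"dy":0,"dz":0.001,"ax":0,"ay":0,"az":0,"fingers":-0.1},{"dx":0,"dy":0,"dz":0,"ax":0,"ay":0,"az":0,"fingers":0.4},{"dx":0,"dy":0,"dz":0,"ax":0,"ay":0,"az":0,"fingers":1},{"dx":0,"dy":0,"dz":0,"ax":0,"ay":0,"az":0,"fingers":1},{"dx":0,"dy":0,"dz":-0.02,"ax":0,"ay":0,"az":0,"fingers":1},{"dx":0,"dy":0,"dz":-0.06,"ax":0,"ay":0,"az":0,"fingers":1},{"dx":0,"dy":0,"dz":-0.11,"ax":0,"ay":0,"az":0,"fingers":1},{"dx":0,"dy":0,"dz":-0.16,"ax":0,"ay":0,"az":0,"fingers":1},{"dx":0.04,"dy":0,"dz":-0.2,"ax":0,"ay":0,"az":0,"fingers":1},{"dx":0.09,"dy":0,"dz":-0.22,"ax":0,"ay":0,"az":0,"fingers":1},{"dx":0.14,"dy":0,"dz":-0.22,"ax":0,"ay":0,"az":0,"fingers":1},{"dx":0.19,"dy":0,"dz":-0.22,"ax":0,"ay":0,"az":0,"fingers":1},{"dx":0.24,"dy":0,"dz":-0.22,"ax":0,"ay":0,"az":0,"fingers":1},{"dx":0.29,"dy":0,"dz":-0.22,"ax":0,"ay":0,"az":0,"fingers":1},{"dx":0.34,"dy":0,"dz":-0.22,"ax":0,"ay":0,"az":0,"fingers":1},{"dx":0.39,"dy":0,"dz":-0.22,"ax":0,"ay":0,"az":0,"fingers":1},{"dx":0.44,"dy":0,"dz":-0.22,"ax":0,"ay":0,"az":0,"fingers":1},{"dx":0.49,"dy":0,"dz":-0.22,"ax":0,"ay":0,"az":0,"fingers":1},{"dx":0.54,"dy":0,"dz":-0.22,"ax":0,"ay":0,"az":0,"fingers":1},{"dx":0.54,"dy":0,"dz":-0.22,"ax":0,"ay":0,"az":0,"fingers":1}]'
python3 - <<'E'
from h import *
for c in ("top","scene"):
  p,d=bot.read_camera(c);cv2.imwrite(f"pics/{c}4.png",p)
  W,C,_=cloud(p,d,bot.get_calibration(c))
  for g,h,r in (((.545,-.19),.066,.026),((.536,-.2755),.059,.02),((.528,-.361),.052,.015)):
    s=np.hypot(W[:,0]-g[0],W[:,1]-g[1])<.03
    b=W[s&(W[:,2]>h+.028)];B=W[s&(W[:,2]>.03)&(W[:,2]<h+.005)];print(c,"bulb",b.mean(0).round(4),b[:,2].max(),circ(B,r))
a=cv2.imread("pics/scene4.png")
cv2.imwrite("pics/f.png",a)
E
```

```text
time: 29.12
tool_pos: [0.5267, 0.1819, 0.2584]
tcp_rot: [2.21, 2.23, 0.005]
wrist_force: [-0.4, -0.6, 0.5]
width: 0.999
top bulb [ 0.5446 -0.1902  0.1109] 0.11884464278645633 (array([ 0.5453, -0.1919]), 110)
top bulb [ 0.5342 -0.2764  0.1031] 0.10979936123165522 (array([ 0.5345, -0.2788]), 111)
top bulb [ 0.5288 -0.3617  0.095 ] 0.10326088987507089 (array([ 0.5291, -0.3641]), 86)
scene bulb [ 0.5491 -0.1896  0.1058] 0.11650124314681494 (array([ 0.5437, -0.1894]), 495)
scene bulb [ 0.5377 -0.2754  0.0983] 0.10866692909456814 (array([ 0.534 , -0.2762]), 338)
scene bulb [ 0.5319 -0.3608  0.092 ] 0.10274934647438114 (array([ 0.5287, -0.3625]), 210)
```

View pics/f.png

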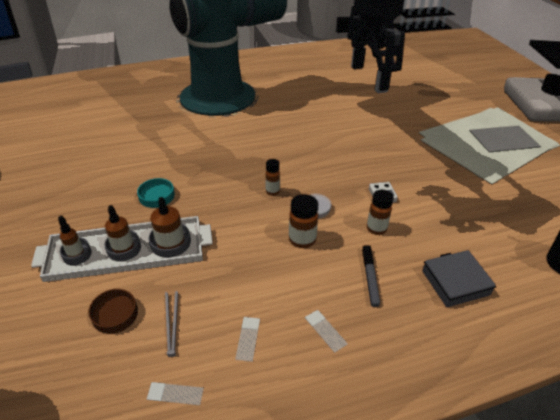

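All three droppers stand upright in their holders, at (72,243), (119,235) and (167,230). The capped bottles at (273,178), (303,222) and (380,213) are where they were, and the gripper is clear of everything.

```bash
python3 -c "
from workcell import bot
print(bot.finish_job())"
```

```text
the job is handed in; nothing more can be done
None
```

All three dropper bottles are standing upright in the holders of their own size, and I handed the job in at about 29 s of the 96 s allowed. I gripped each bottle by its body at 40 N and lowered it until it touched the holder floor.

- **Seating:** the final top and scene cameras put the bottle tops at about 0.118, 0.110 and 0.103 m. That is within about 2 mm of fully seated. The axes are vertical, and each is within about 4 mm of its holder's centre.
- **Everything else:** in the last picture the three capped bottles, the clutter and the brown and turquoise dishes are where they stood at the start. The gripper was empty and clear.
- **Forces:** the highest wrist force I read was about 8 N, when the large bottle touched down.
- **Failed or disagreeing checks:** none of the final checks failed; the two cameras differ by 2–3 mm. At the start the network missed the small dropper and labelled the two decoy dishes as large holders. I settled those from the pictures and the depth data.

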